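# Hook a press die out of its deep rack well

## Task

Take the wooden-handled hook from its white stand and use it to lift the press die with the orange bail out of its deep well in the grey rack; do not touch that die with the gripper and leave the blue die in its well. Set the orange die down gently, upright, near the middle of the green mat, unhook it, and hang the hook back in its stand as it was.

Things in the scene. Friction and masses are not known exactly. Their poses are not given: they have to be found in the camera images.
- picker_grip (a point): Sizes in mm. Centre of the hook's upright wooden handle, 26x26x62 tall; z up, x the way the toe points. Measured from here: black guard plate x -28..46, y -26..26 (yellow edge at +x), underside 35 below, on its white stand; shank on the axis, 8 (x) by 12; at its foot a toe 12 wide, top face 132 below, underside 138 below, to x = 24; lip (x 20..24) rises 12 above the toe. Bail rides at x = 12.
- die_orange_mid (a point): Die to fetch, 0.2 kg: plate 92 (x) x 54 (y) x 14 with an orange bail, a 6 mm bar across its middle in the plane x = 0. Point: die centre, 31 above its underside, 17 above the plate's top. Bail legs at y -23 and 23; it peaks in the middle, underside 42 above the plate's top (39 at y 6). A hook goes through along the die's x, from either side. It lies within 5 mm of its well's middle.
- die_blue_mid (a point): Same die but with a blue bail, which stays in its well; point at its centre, 31 above its underside. Each die lies in one of the three open-topped wells of the fixed grey rack, which is 120 (x) x 222 (y) x 122 high; a well is 108 long (along the die's x), 66 wide, walls 6, floor 6 above the bench. The third well is empty, with a black liner.
- mat_top (a point): Centre of the upper face of the fixed green mat, 160 x 160 x 6 thick; z up. The hook's fixed white stand, on the other side of the rack from the mat, is 110 high with a hole 50 (x) by 32 (y) in its top for the shank and toe, so a hook put back where it started has about 9 mm to spare each way. The bench is at height 0.
Things that resemble listed ones, but are neither listed nor needed, are in the scene too. Leave any turquoise look-alike of the part that bears picker_grip alone. Several things look just like the part that bears mat_top: the one meant starts farthest to the robot's left.

How it is judged (in metres and radians):
On the way:
1. the orange die hangs on the hook, clear above the rack (height (world z) of die_orange_mid above 0.153 m and contact force between picker and die_orange above 0.5 N), for 0.2 s.
At the end, for the whole second after the job is handed in: Orange die at rest flat on the mat (within 10 degrees), centre within 50 mm of the mat's, free of the hook; hook at rest upright in its stand (within 10 degrees), handle within 22 mm of its start; blue die moved under 30 mm (horizontal distance between die_orange_mid and mat_top below 0.05 m and z of die_orange_mid in the frame of mat_top between 0.025 and 0.037 m and angle between each of die_orange_mid, picker_grip's own z axis and vertical below 0.17 rad and linear speed of each of die_orange, picker below 0.02 m/s and contact force between picker and die_orange below 0.1 N and distance of picker_grip from where it was at the start of the episode below 0.022 m and distance of die_blue_mid from where it was at the start of the episode below 0.03 m); the robot touches nothing.
It fails at once if the gripper or arm touches the orange die (contact force between any of the fingers, the arm and die_orange above 1 N).
It fails at once if the blue die is taken from its place in the well (moved more than 30 mm) (distance of die_blue_mid from where it was at the start of the episode above 0.03 m).
It fails at once if the orange die is dropped or flung (faster than 1.0 m/s) (linear speed of die_orange above 1 m/s).
It also fails if it takes over 64 s, if anything falls off the work surface, if the arm or the gripper's body presses on something with over 40 N, if the wrist force passes 120 N, or if a joint passes its speed limit or range.

## Robot

A 6-joint arm with a two-finger parallel gripper is mounted at the origin on the work surface. World frame = base frame: x ahead of the robot, y to its left, z up, the work surface at z = 0. Lengths are in m, angles in degrees, forces in N, time in s.
With the tool pointing down it reaches from about 0.4 to 0.825 m from the base axis. Payload 7 kg.
Tool frame: the origin (TCP) lies at the very end of the fingers, on their centre line; the grasp point (between the pads) lies 19 mm behind it (hold_point_z is the distance from the TCP to the grasp point, in m); x points along the fingers, y is the direction in which the jaws open and shut, and the axes are right-handed (so a half turn about x gives the same grasp; the last joint's range is limited). The gripper opens to 88 mm and grips with 3 to 60 N. Pads are 19 mm wide; open, the fingers measure 130 mm over their backs; the gripper's body (78 mm by 193 mm) begins 47 mm behind the grasp point.
Start: joints at [92.71, 20.546, 0.682, 0, -70.136, -16.507], TCP at [0.161, 0.655, 0.227] pointing down, gripper open.
Joint ranges: [-176.03, 176.03], [-82.01, 121.73], [-58.28, 71.71], [-173.87, 95.51], [-174.79, -0.11], [-173.66, 173.66]. Speed limits (degrees/s): [136.94, 136.94, 172.46, 180, 180, 180].

## Interface

Orientations are given as [roll, pitch, yaw] about the fixed x, y, z axes, in that order (R = Rz(yaw) Ry(pitch) Rx(roll)).
In Python, from plant import * gives the robot as it stands.
- The arm moves only by the shell command python3 -m crank 'ROWS'. ROWS is a JSON object of lists of equal length, an entry for each row: "delta_pos": the shift along the tool's x, y, z in m, a list of three; "turn": the turn, a rotation vector about the tool's x, y, z in degrees, a list of three; "grip": the opening, from 0 (shut) to 1 (fully open). A call has 1 to 12 rows; each row is the pose to reach, as a shift and turn from the pose commanded when the call began, along the tool's axes at that moment; what a row does not reach only later rows make up. A row lasts 1/12 s, in which the tool goes at most 41.7 mm and 7.16 degrees, less where a joint would pass 70% of its speed; a pose out of reach is approached as far as the arm can. A call with a gripper value outside its range is refused whole. The fingers move at their own pace and stop on an object; the grip force is fixed at half the most. Time passes only in rows, so rows that repeat a pose let the fingers close. It gives the time, the measured TCP pose, the force and the opening at its end, in the units of the state.
- get_obs(): the state, without advancing time (a new reading comes with each control period).
- snapshot(name): name is "scene" or "top" or "wrist"; returns a dict with "pixels" (420x560x3 uint8, blue, green, red), "range_z" (420x560 float32, m along the optical axis (not along the pixel's ray), 0 where there is no reading), "camera_matrix" (3x3 intrinsics, pixels), "eye" and "rotation" of the camera in the world. Camera axes: x right, y up, looking along -z (the intrinsics and any distortion apply to the point x, -y, -z); pixel columns grow to the right and rows downward; lengths in m; the calibration is good to about 2 mm. A picture is of the moment at which its call begins.
- close_job(): hands the job in, once; it reports no verdict.
The state is a dict: "clock": time; "joint_pos": joint angles; "qvel": joint speeds; "tau": joint torques, N m; "tool_pos": TCP position; "orientation": TCP orientation; "force": force on the tool from outside, world axes, zero at the start; "moment": the same for the moment, N m; "opening": finger opening in m.
Only numpy, scipy, OpenCV 4.12 (cv2) and the standard library are available. Lean on these libraries where they do the work, as an engineer would, in place of code of your own. Each camera call takes 0.05 s, during which the arm holds its last target. There are 200 camera calls.

## Working session

There is one attempt and no reset: what is moved stays moved. The work goes in short steps, Python scripts to look and compute and a shell command to move; the robot and the scene stay as the last step left them, time stands still between calls to the robot, and variables do not carry over. Pictures are saved under pics/ and viewed, about 8 in all and at most 12, crops included, and the job is handed in when it is done.

```bash
mkdir -p pics; ls; cat > h.py <<'E'
from plant import *
import numpy as np, cv2
from scipy.spatial.transform import Rotation as Rn
def shot(cam,name,keep=True):
    s=snapshot(cam); cv2.imwrite(f'pics/{name}.png',s['pixels']); np.savez(f'pics/{name}.npz',**s); return s
def load(name): return dict(np.load(f'pics/{name}.npz'))
def pt(s,u,v,z=None):
    K=np.array(s['camera_matrix']);R=np.array(s['rotation']);R=R if R.shape==(3,3) else None
    x=(u-K[0,2])/K[0,0];y=(v-K[1,2])/K[1,1]
    d=R@np.array([x,-y,-1.]);e=np.array(s['eye'])
    k=s['range_z'][int(v),int(u)] if z is None else (z-e[2])/d[2]
    return e+k*d
def cloud(s):
    K=np.array(s['camera_matrix']);v,u=np.mgrid[0:420,0:560];r=s['range_z']
    d=np.stack([(u-K[0,2])/K[0,0]*r,-(v-K[1,2])/K[1,1]*r,-r],-1)
    return d@np.array(s['rotation']).T+np.array(s['eye'])
E
python3 - <<'E'
from h import *
o=get_obs();print(o)
a=shot('scene','s0');b=shot('top','t0')
print({k:(v if np.size(v)<10 else np.shape(v)) for k,v in b.items()},a['eye'],a['rotation'])
E
```

```text
pics
{'clock': 0.0, 'joint_pos': array([ 9.27097733e+01,  2.05913659e+01,  6.34503347e-01, -1.92419775e-02,
       -7.01355821e+01, -1.65076647e+01]), 'qvel': array([ 0.01308365, -0.00214816, -0.04109905, -0.07547303,  0.00463372,
        0.02199398]), 'tau': array([ 6.94095743e-04, -5.82722998e+01,  2.93055189e+01,  6.99753240e+00,
        7.03173835e-03, -1.36252502e-04]), 'tool_pos': array([0.16089176, 0.65505081, 0.22563177]), 'orientation': array([ 95.43788275,  89.90580163, -98.36656164]), 'force': array([ 0.25565052, -0.22689692, -0.20295613]), 'moment': array([ 0.00733039, -0.02462536,  0.01134776]), 'opening': 0.08753601627999756}
{'pixels': (420, 560, 3), 'range_z': (420, 560), 'camera_matrix': array([[511.16511206,   0.        , 278.17743752],
       [  0.        , 511.16511206, 216.96787893],
       [  0.        ,   0.        ,   1.        ]]), 'eye': array([0.33408692, 0.0221002 , 1.08988641]), 'rotation': array([  7.72361852,  -1.74318017, -89.0400921 ])} [ 0.95619407 -0.02271258  0.84273432] [34.26761186 -0.35495652 84.83366092]
```

View pics/s0.png

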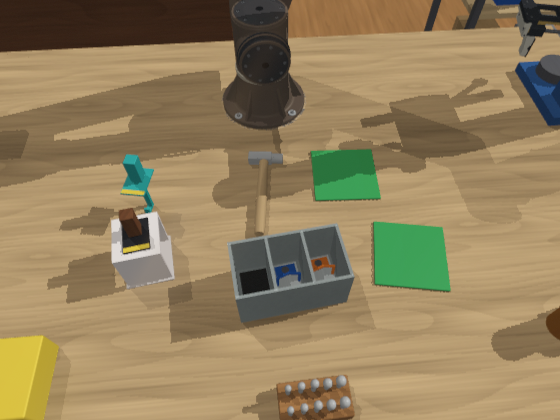

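View pics/t0.png

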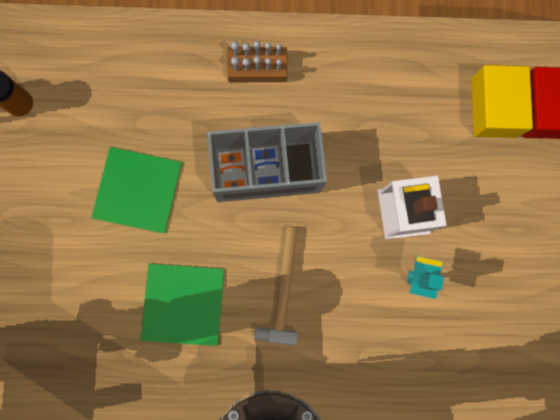

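Scene view: the brown hook is in its white stand at (135,235), with a turquoise look-alike at (135,175) and a hammer at (262,190). The orange die is in the well at (322,265), the blue one at (288,272). Top view: brown handle (425,204), yellow edge (416,188), turquoise hook (427,280), orange bail (232,168), blue bail (266,163). The mats are at (138,190) and (183,305). The first is farthest to the robot's left, so I choose that one. The hook I want is the brown handle in the white stand.

```bash
python3 - <<'E'
s=open('h.py').read()
s=s.replace("R=np.array(s['rotation']);R=R if R.shape==(3,3) else None","R=rot(s)").replace("np.array(s['rotation']).T","rot(s).T")
s=s.replace("def shot","def rot(s): return Rn.from_euler('xyz',s['rotation'],degrees=True).as_matrix()\ndef shot",1)
open('h.py','w').write(s)
E
python3 - <<'E'
from h import *
b=load('t0')
for n in ('t0','s0'):
    s=load(n);c=cloud(s);px=s['pixels'].astype(int);hsv=cv2.cvtColor(s['pixels'],cv2.COLOR_BGR2HSV)
    z=c[...,2];print(n,'bench z',np.median(z[s['range_z']>0]))
    # mats
    g=((hsv[...,0]>50)&(hsv[...,0]<75)&(hsv[...,1]>120)).astype(np.uint8)
    k,l,st,_=cv2.connectedComponentsWithStats(g)
    for i in range(1,k):
        if st[i,4]>1500:
            p=c[(l==i)&(z>0.002)];r=cv2.minAreaRect((p[:,:2]*1000).astype(np.float32));print('mat',r,np.median(p[:,2]))
    # rack
    X,Y=c[...,0],c[...,1]
    m=(z>.116)&(z<.128)&(Y>-.1)&(Y<.25)&(X>.35)&(X<.75)
    print('rack',cv2.minAreaRect((c[m][:,:2]*1000).astype(np.float32)),m.sum())
    m=(z>.104)&(z<.116)&(Y<-.15)&(Y>-.4)&(X>.3)&(X<.65)&(hsv[...,1]<60)
    print('stand',cv2.minAreaRect((c[m][:,:2]*1000).astype(np.float32)),m.sum())
    m=(z>.16)&(Y<-.15)&(Y>-.4)&(X>.3)&(X<.65)
    p=c[m];print('handle top z',p[:,2].max(),len(p)); q=p[p[:,2]>p[:,2].max()-.006];print(cv2.minAreaRect((q[:,:2]*1000).astype(np.float32)),len(q))
    for nm,lo,hi in(('orange',5,15),('blue',105,125),('yel',22,32)):
        m=(hsv[...,0]>=lo)&(hsv[...,0]<=hi)&(hsv[...,1]>150)
        m&=((X>.4)&(X<.7)&(Y>-.1)&(Y<.25)&(z<.11)&(z>.02)) if nm!='yel' else ((z>.1)&(Y<-.15)&(Y>-.36)&(X<.6))
        p=c[m];
        if len(p):print(nm,len(p),np.median(p,0),p.min(0),p.max(0))
R=Rn.from_euler('xyz',get_obs()['orientation'],degrees=True).as_matrix();print(R.round(3))
i=cv2.resize(b['pixels'][100:320,80:480],None,fx=2,fy=2,interpolation=cv2.INTER_CUBIC);cv2.imwrite('pics/c1.png',i)
E
```

```text
t0 bench z 0.0005761397705997817
mat ((492.8439025878906, 184.93348693847656), (417.5115661621094, 180.43801879882812), 69.0989990234375) 0.0065468213527209995
mat ((292.9002685546875, 145.9635772705078), (243.24960327148438, 158.1423797607422), 87.10460662841797) 0.006276732362120452
rack ((585.3390502929688, 19.013916015625), (121.57572937011719, 222.5020751953125), 6.424299716949463) 1559
stand ((433.94696044921875, -289.9131774902344), (236.7138214111328, 93.23686981201172), 7.862172603607178) 1615
handle top z 0.17897734201612692 468
((491.71148681640625, -280.5410461425781), (25.94098472595215, 26.206951141357422), 9.385382652282715) 188
orange 237 [0.57773709 0.0893561  0.02250462] [0.54350128 0.06743339 0.0200033 ] [0.61815247 0.11657578 0.06943959]
blue 18 [0.61597159 0.03653399 0.02214022] [0.61047167 0.03323741 0.02011804] [0.62178271 0.0419958  0.02488411]
yel 261 [ 0.52340836 -0.28655357  0.1109804 ] [ 0.38047868 -0.32279054  0.10136737] [ 0.53855449 -0.25038415  0.11917597]
s0 bench z -0.0005753564286673507
mat ((590.3366088867188, 133.0302734375), (173.97952270507812, 
[... 282 characters left out ...]
5180969238) 1638
stand ((463.0117492675781, -285.8549499511719), (179.79513549804688, 92.82283782958984), 8.275724411010742) 1580
handle top z 0.17836861715813768 388
((491.80377197265625, -279.3621520996094), (28.11138916015625, 24.95775032043457), 8.718900680541992) 162
orange 103 [0.57381448 0.09610918 0.04961195] [0.53510661 0.07198961 0.02003756] [0.58059349 0.11564093 0.06780761]
blue 118 [0.58378438 0.02050733 0.04473443] [ 0.54384282 -0.00446986  0.02007815] [0.59204045 0.04391765 0.06757899]
yel 208 [ 0.52605661 -0.28277719  0.11264662] [ 0.37870979 -0.32099374  0.10343307] [ 0.53746176 -0.25077951  0.1165164 ]
[[-0.    -0.239 -0.971]
 [-0.001 -0.971  0.239]
 [-1.     0.001 -0.   ]]
```

View pics/c1.png

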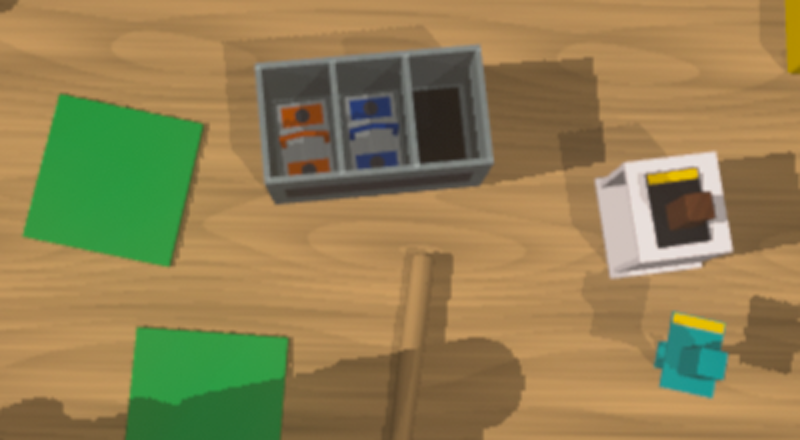

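Crop: the brown handle (690,210) stands on the black guard plate with a yellow edge (672,176), in the white stand. It points away from the robot. The turquoise one (697,360) is standing on the bench. The orange bail is at (304,135), and the mat corners are (62,94), (207,123), (172,266) and (24,236). The choices are confirmed.

```bash
cat >> h.py <<'E'
def go(pos,yaw):
    """shift/turn in tool axes to TCP pos, with tool pointing down and jaws' -y axis at yaw (deg) from world +y"""
    o=get_obs();R=Rn.from_euler('xyz',o['orientation'],degrees=True).as_matrix()
    c,s=np.cos(np.radians(yaw)),np.sin(np.radians(yaw))
    y=np.array([s,-c,0]);x=np.array([0,0,-1.]);T=np.stack([x,y,np.cross(x,y)],1)
    print('dpos',(R.T@(np.array(pos)-o['tool_pos'])).round(4),'turn',Rn.from_matrix(R.T@T).as_rotvec(degrees=True).round(2),'dist',np.linalg.norm(np.array(pos)-o['tool_pos']).round(3))
E
python3 - <<'E'
from h import *
b=load('t0')
q=np.array([pt(b,80+u/2,100+v/2,.006)[:2] for u,v in((62,94),(207,123),(172,266),(24,236))]);print('mat',q.mean(0),q)
for n in('t0','s0'):
    s=load(n);c=cloud(s);hsv=cv2.cvtColor(s['pixels'],cv2.COLOR_BGR2HSV);z=c[...,2]
    for nm,lo,hi in(('orange',3,18),('blue',100,125)):
        m=(hsv[...,0]>=lo)&(hsv[...,0]<=hi)&(hsv[...,1]>110)&(z>.045)&(z<.075)&(c[...,0]>.5)&(c[...,0]<.7)&(c[...,1]>-.02)&(c[...,1]<.13)
        p=c[m];f=np.polyfit(p[:,1],p[:,0],1);print(n,nm,len(p),p.mean(0),p.min(0),p.max(0),'yaw',-np.degrees(np.arctan(f[0])))
go([.5,.2,.26],9);go([.4917,-.28,.24],9)
E
```

```text
mat [0.53466002 0.2919269 ] [[0.6265873  0.35520103]
 [0.59832602 0.19819441]
 [0.44247274 0.22860936]
 [0.47125401 0.3857028 ]]
t0 orange 66 [0.57603472 0.08939416 0.0613416 ] [0.57033596 0.06553817 0.04540557] [0.58069918 0.1151423  0.07022399] yaw 8.875653181069708
t0 blue 44 [0.58567968 0.01813012 0.06074272] [ 0.58163503 -0.00481253  0.04870967] [0.58991919 0.04283957 0.06848646] yaw 7.883444777475509
s0 orange 59 [0.57608621 0.09337595 0.05972706] [0.57148294 0.07022545 0.04502036] [0.58115167 0.11469475 0.06780761] yaw 6.975732036552631
s0 blue 69 [0.58632231 0.01814552 0.05842432] [ 0.58006812 -0.00630301  0.04523386] [0.59204045 0.04324065 0.06757899] yaw 8.258210505081383
dpos [-0.0337  0.3611 -0.4379] turn [-2.28e+01  1.00e-02 -8.00e-02] dist 0.569
dpos [-0.013   0.8292 -0.5443] turn [-2.28e+01  1.00e-02 -8.00e-02] dist 0.992
```

```bash
python3 -m crank '{"delta_pos":[[-0.034,0.361,-0.438],[-0.034,0.361,-0.438],[-0.034,0.361,-0.438],[-0.034,0.361,-0.438],[-0.034,0.361,-0.438],[-0.034,0.361,-0.438],[-0.034,0.361,-0.438],[-0.034,0.361,-0.438],[-0.034,0.361,-0.438],[-0.034,0.361,-0.438],[-0.034,0.361,-0.438],[-0.034,0.361,-0.438]],"turn":[[0,0,0],[0,0,0],[0,0,0],[0,0,0],[0,0,0],[0,0,0],[0,0,0],[0,0,0],[0,0,0],[0,0,0],[0,0,0],[0,0,0]],"grip":[1,1,1,1,1,1,1,1,1,1,1,1]}'; python3 -c "
from h import *
print(get_obs()['joint_pos'].round(1));go([.5,.2,.26],9);go([.4917,-.28,.24],9)"
```

```text
clock: 1.1
tool_pos: [0.4599, 0.2534, 0.2566]
orientation: [-50.4, 90.0, 115.8]
force: [0.8, 0.4, -0.7]
opening: 0.0875
[ 50.3   5.2 -15.4  -0.  -69.4  26. ]
dpos [-0.0034  0.0423 -0.0517] turn [-2.278e+01  0.000e+00  1.000e-02] dist 0.067
dpos [ 0.0165  0.5105 -0.1579] turn [-2.278e+01  0.000e+00  1.000e-02] dist 0.535
```

```bash
python3 -m crank '{"delta_pos":[[0,0.04,-0.05],[0,0.1,-0.06],[0.016,0.51,-0.158],[0.016,0.51,-0.158],[0.016,0.51,-0.158],[0.016,0.51,-0.158],[0.016,0.51,-0.158],[0.016,0.51,-0.158],[0.016,0.51,-0.158],[0.016,0.51,-0.158],[0.016,0.51,-0.158],[0.016,0.51,-0.158]],"turn":[[0,0,0],[0,0,0],[-22.8,0,0],[-22.8,0,0],[-22.8,0,0],[-22.8,0,0],[-22.8,0,0],[-22.8,0,0],[-22.8,0,0],[-22.8,0,0],[-22.8,0,0],[-22.8,0,0]],"grip":[1,1,1,1,1,1,1,1,1,1,1,1]}'; python3 -c "
from h import *
print(get_obs()['joint_pos'].round(1));go([.4917,-.28,.24],9)"
```

```text
clock: 2.1
tool_pos: [0.4904, -0.2288, 0.2421]
orientation: [-138.6, 90.0, 50.4]
force: [1.0, 0.3, 0.9]
opening: 0.0876
[ -4.3   7.3 -14.9  -0.  -67.8 103.3]
dpos [0.0021 0.0507 0.0067] turn [ 0.01 -0.01  0.01] dist 0.051
```

```bash
python3 -m crank '{"delta_pos":[[0,0.03,0.004],[0,0.051,0.007],[0,0.051,0.007],[0,0.051,0.007]],"turn":[[0,0,0],[0,0,0],[0,0,0],[0,0,0]],"grip":[1,1,1,1]}'; python3 - <<'E'
from h import *
s=shot('wrist','w1');c=cloud(s);z=c[...,2]
m=(s['range_z']>0)&(z>.168)&(z<.19)&(abs(c[...,0]-.49)<.05)&(abs(c[...,1]+.28)<.05)
p=c[m];print(len(p),cv2.minAreaRect((p[:,:2]*1000).astype(np.float32)) if len(p) else '',p.mean(0) if len(p) else '')
E
```

```text
clock: 2.43
tool_pos: [0.4914, -0.2794, 0.2414]
orientation: [-26.2, 89.9, 162.7]
force: [0.0, 1.1, -0.5]
opening: 0.0878
1507 ((489.578857421875, -281.9275817871094), (26.161819458007812, 25.658153533935547), 9.286083221435547) [ 0.49051348 -0.28189723  0.17562684]
```

View pics/w1.png

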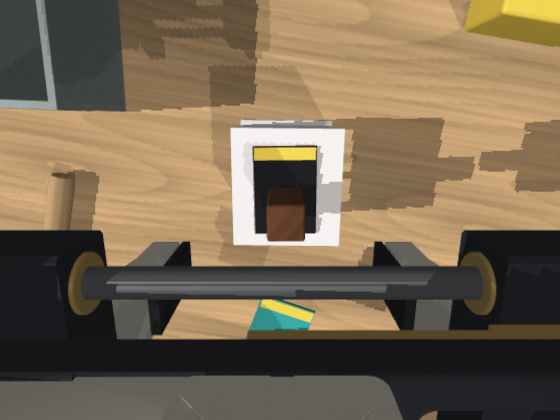

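Wrist view: the brown handle top is at (286,214) between the open jaws, with the guard's yellow edge at (285,154) toward +x. The turquoise one is at (282,318). Handle axis measured at (0.490, -0.2815), yaw 9.3°. Descending to grip it.

```bash
python3 -m crank '{"delta_pos":[[0.03,0.002,0.001],[0.06,0.002,0.001],[0.09,0.002,0.001],[0.115,0.002,0.001],[0.115,0.002,0.001],[0.115,0.002,0.001],[0.115,0.002,0.001],[0.115,0.002,0.001],[0.115,0.002,0.001],[0.115,0.002,0.001],[0.115,0.002,0.001],[0.115,0.002,0.001]],"turn":[[0,0,0],[0,0,0],[0,0,0],[0,0,0],[0,0,0],[0,0,0],[0,0,0],[0,0,0],[0,0,0],[0,0,0],[0,0,0],[0,0,0]],"grip":[1,1,1,1,1,0,0,0,0,0,0,0]}'; python3 -c "
from h import *
o=get_obs();print(o['opening'],o['force'],o['tool_pos'])"
```

```text
clock: 3.48
tool_pos: [0.4916, -0.2805, 0.1278]
orientation: [161.3, 90.0, -9.7]
force: [-0.1, -0.0, -1.1]
opening: 0.0465
0.04645242216215898 [-0.05689718 -0.03871743 -1.06392091] [ 0.49155838 -0.28048781  0.12776087]
```

```bash
python3 -m crank '{"delta_pos":[[0,0,0],[0,0,0],[0,0,0],[0,0,0],[0,0,0],[0,0,0],[0,0,0],[0,0,0]],"turn":[[0,0,0],[0,0,0],[0,0,0],[0,0,0],[0,0,0],[0,0,0],[0,0,0],[0,0,0]],"grip":[0,0,0,0,0,0,0,0]}'; python3 -c "
from h import *
o=get_obs();print(o['opening'],o['force'],o['tool_pos'],Rn.from_euler('xyz',o['orientation'],degrees=True).as_matrix().round(3))"
```

```text
clock: 4.15
tool_pos: [0.4914, -0.2805, 0.1273]
orientation: [79.8, 90.0, -91.2]
force: [0.6, -0.7, 0.6]
opening: 0.0262
0.026200577472557367 [ 0.5839706  -0.69378812  0.64892607] [ 0.49139939 -0.28050642  0.12725974] [[-0.     0.157 -0.988]
 [-0.    -0.988 -0.157]
 [-1.     0.     0.   ]]
```

```bash
python3 -m crank '{"delta_pos":[[-0.02,0,0],[-0.045,0,0],[-0.08,0,0],[-0.115,0,0],[-0.143,0,0],[-0.143,0,0],[-0.143,0,0]],"turn":[[0,0,0],[0,0,0],[0,0,0],[0,0,0],[0,0,0],[0,0,0],[0,0,0]],"grip":[0,0,0,0,0,0,0]}'; python3 -c "
from h import *
o=get_obs();print(o['opening'],o['force']);go([.5457,.0875,.27],8)"
```

```text
clock: 4.73
tool_pos: [0.492, -0.2803, 0.2717]
orientation: [168.0, 89.8, -3.0]
force: [-0.7, -0.2, -2.7]
opening: 0.0257
0.025667983990971588 [-0.65418959 -0.17044205 -2.6630888 ]
dpos [ 0.0018 -0.3549 -0.1105] turn [ 1.   -0.19 -0.04] dist 0.372
```

```bash
python3 -m crank '{"delta_pos":[[0.002,-0.025,-0.008],[0.002,-0.055,-0.017],[0.002,-0.09,-0.028],[0.002,-0.125,-0.039],[0.002,-0.16,-0.05],[0.002,-0.195,-0.061],[0.002,-0.23,-0.072],[0.002,-0.265,-0.083],[0.002,-0.3,-0.094],[0.002,-0.33,-0.102],[0.002,-0.355,-0.1105],[0.002,-0.355,-0.1105]],"turn":[[0,0,0],[0,0,0],[0,0,0],[0,0,0],[0,0,0],[1,0,0],[1,0,0],[1,0,0],[1,0,0],[1,0,0],[1,0,0],[1,0,0]],"grip":[0,0,0,0,0,0,0,0,0,0,0,0]}'; python3 -c "
from h import *
o=get_obs();print(o['opening'],o['force']);go([.5457,.0875,.27],8)
for k in('wrist','scene','top'): shot(k,k[0]+'2')
a=[cv2.resize(load('w2')['pixels'][60:300,100:500],(400,240)),cv2.resize(load('s2')['pixels'][150:340,200:400],(400,380))]
cv2.imwrite('pics/c2.png',np.hstack([load('w2')['pixels'],cv2.resize(load('s2')['pixels'][210:330,220:365],(240,199)).repeat(1,0) if 0 else cv2.copyMakeBorder(cv2.resize(load('s2')['pixels'][200:340,235:375],(240,240)),0,180,0,0,cv2.BORDER_CONSTANT)]))"
```

```text
clock: 5.73
tool_pos: [0.5448, 0.0914, 0.2659]
orientation: [-1.9, 89.8, -173.8]
force: [-0.2, 0.0, -1.2]
opening: 0.026
0.025984761438797636 [-0.16405928  0.02994694 -1.2269957 ]
dpos [-0.0041  0.004  -0.0004] turn [0.18 0.16 0.01] dist 0.006
```

View pics/c2.png

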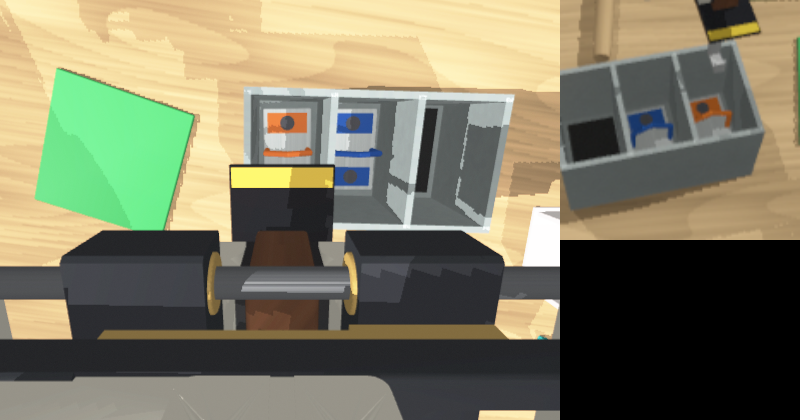

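Wrist view: the orange bail is at (287,152), just ahead of the yellow guard edge at (282,178). The mat is at left (115,150). The scene inset shows the hook above the rear of the orange well. Next I measure both from the depth data.

```bash
python3 - <<'E'
from h import *
print(get_obs()['tool_pos'])
for n in('w2','s2','t2'):
    s=load(n);c=cloud(s);z=c[...,2];hsv=cv2.cvtColor(s['pixels'],cv2.COLOR_BGR2HSV);H,S=hsv[...,0],hsv[...,1]
    box=(abs(c[...,0]-.57)<.1)&(abs(c[...,1]-.09)<.06)&(s['range_z']>0)
    def rep(nm,m):
        p=c[m&box]
        if len(p)<8: print(n,nm,len(p));return
        r=cv2.minAreaRect((p[:,:2]*1000).astype(np.float32));print(n,nm,len(p),np.round(r[0],1),np.round(r[1],1),round(r[2],1),'z',p[:,2].mean().round(4),p[:,2].min().round(3),p[:,2].max().round(3))
    rep('yellow top',(H>20)&(H<34)&(S>110)&(z>.245)&(z<.262))
    rep('guard plate',(z>.245)&(z<.257))
    rep('orange bail',(H>=3)&(H<=18)&(S>120)&(z>.045)&(z<.08))
    rep('orange plate',(H>=3)&(H<=18)&(S>120)&(z>.012)&(z<.03))
s=load('w2')
q=np.array([pt(s,u,v,.006)[:2] for u,v in((58,68),(197,116))]);print('mat far edge',q)
E
```

```text
[0.54410828 0.08756622 0.26655832]
w2 yellow top 2155 [582.2  96.6] [10.5 50.9] 8.2 z 0.2531 0.251 0.256
w2 guard plate 7471 [568.   94.7] [40.8 52.2] 8.0 z 0.2527 0.25 0.257
w2 orange bail 261 [574.5  90.1] [ 5.5 50.3] 8.7 z 0.0611 0.045 0.07
w2 orange plate 628 [594.   91.1] [41.9 49.9] 8.2 z 0.0207 0.018 0.029
s2 yellow top 211 [581.9  96.3] [15.  51.4] 7.5 z 0.2523 0.249 0.255
s2 guard plate 688 [552.5  92. ] [75.  52.8] 8.3 z 0.2519 0.246 0.257
s2 orange bail 53 [576.1  92.9] [ 5.8 43.6] 6.4 z 0.0609 0.05 0.068
s2 orange plate 108 [548.6  97.7] [53.7 34.8] 65.3 z 0.0199 0.015 0.028
t2 yellow top 0
t2 guard plate 301 [526.8  86.5] [21.9 51.9] 8.8 z 0.2532 0.248 0.257
t2 orange bail 2
t2 orange plate 99 [560.6  87.2] [31.9 44.2] 4.6 z 0.0209 0.017 0.026
mat far edge [[0.62607807 0.35506882]
 [0.59648021 0.19746347]]
```

```bash
python3 -m crank '{"delta_pos":[[0,0.0015,0],[0.02,0.0015,0],[0.04,0.0015,0],[0.06,0.0015,0],[0.08,0.0015,0],[0.095,0.0015,0],[0.108,0.0015,0],[0.113,0.0015,0],[0.113,0.0015,0],[0.113,0.0015,0],[0.113,0.0015,0]],"turn":[[0,0,0],[0,0,0],[0,0,0],[0,0,0],[0,0,0],[0,0,0],[0,0,0],[0,0,0],[0,0,0],[0,0,0],[0,0,0]],"grip":[0,0,0,0,0,0,0,0,0,0,0]}'; python3 -c "
from h import *
o=get_obs();print(o['force'],o['tool_pos']);shot('scene','s3');shot('wrist','w3')
cv2.imwrite('pics/c3.png',np.hstack([load('w3')['pixels'][60:300,150:400],cv2.resize(load('s3')['pixels'][200:320,235:375],(280,240),interpolation=2)]))
c=cloud(load('w3'));s=load('w3');hsv=cv2.cvtColor(s['pixels'],cv2.COLOR_BGR2HSV);H,S=hsv[...,0],hsv[...,1];z=c[...,2]
for m in((H>20)&(H<34)&(S>110)&(z>.125)&(z<.15),(H>=3)&(H<=18)&(S>120)&(z>.04)&(z<.08)):
  m=m&(abs(c[...,0]-.57)<.06)&(abs(c[...,1]-.09)<.05);p=c[m];print(len(p),p.mean(0),p.min(0),p.max(0)) if len(p) else 0
"
```

```text
clock: 6.8
tool_pos: [0.5458, 0.0858, 0.1562]
orientation: [-169.6, 89.9, 18.4]
force: [0.6, -0.3, -1.9]
opening: 0.0258
[ 0.64347194 -0.34774596 -1.8877354 ] [0.54578617 0.08582581 0.1562349 ]
2153 [0.58344057 0.09105465 0.14367202] [0.57461856 0.06562623 0.14118675] [0.59183363 0.11685236 0.14573471]
14 [0.5785894  0.08056118 0.04479533] [0.57358698 0.06587498 0.04181792] [0.58094178 0.1137627  0.0494057 ]
```

View pics/c3.png

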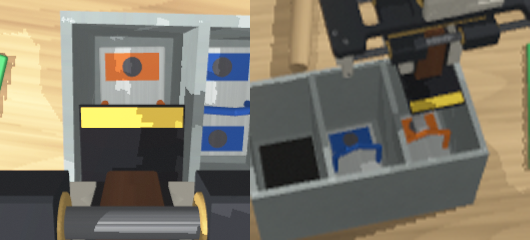

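The hook is in the well. The bail ends, at (97,103) and (160,103) in the crop, lie centred just ahead of the guard. There was no contact force. Next: down 4 mm, then forward 20 mm.

```bash
python3 -m crank '{"delta_pos":[[0.004,0,0],[0.004,0,0],[0.004,0,-0.004],[0.004,0,-0.009],[0.004,0,-0.014],[0.004,0,-0.02],[0.004,0,-0.02],[0.004,0,-0.02]],"turn":[[0,0,0],[0,0,0],[0,0,0],[0,0,0],[0,0,0],[0,0,0],[0,0,0],[0,0,0]],"grip":[0,0,0,0,0,0,0,0]}';  python3 -c "
from h import *
o=get_obs();print(o['force'],o['tool_pos'])"; python3 -m crank '{"delta_pos":[[-0.003,0,0],[-0.006,0,0],[-0.009,0,0],[-0.012,0,0],[-0.015,0,0],[-0.02,0,0],[-0.024,0,0],[-0.028,0,0],[-0.028,0,0],[-0.028,0,0]],"turn":[[0,0,0],[0,0,0],[0,0,0],[0,0,0],[0,0,0],[0,0,0],[0,0,0],[0,0,0],[0,0,0],[0,0,0]],"grip":[0,0,0,0,0,0,0,0,0,0]}';  python3 -c "
from h import *
o=get_obs();print(o['force'],o['tool_pos']);shot('scene','s4')
c=cloud(load('s4'));s=load('s4');hsv=cv2.cvtColor(s['pixels'],cv2.COLOR_BGR2HSV);H,S=hsv[...,0],hsv[...,1];z=c[...,2]
m=(H>=3)&(H<=18)&(S>120)&(z>.02)&(z<.12)&(abs(c[...,0]-.57)<.06)&(abs(c[...,1]-.09)<.04);p=c[m];print(len(p),p.min(0),p.max(0))
cv2.imwrite('pics/c4.png',cv2.resize(s['pixels'][180:340,215:395],(720,640))[:600])
"
```

```text
clock: 7.57
tool_pos: [0.5653, 0.0888, 0.1509]
orientation: [15.4, 90.0, -156.7]
force: [-0.1, -0.1, -2.1]
opening: 0.026
[-0.07792578 -0.10117185 -2.09293348] [0.56533114 0.08881585 0.15092997]
clock: 8.4
tool_pos: [0.5649, 0.0888, 0.1792]
orientation: [-68.3, 90.0, 119.7]
force: [-0.1, 0.4, -4.3]
opening: 0.0259
[-0.05987237  0.42998225 -4.30137021] [0.5648637  0.08881619 0.17924602]
143 [0.53486257 0.06963811 0.0209238 ] [0.58174687 0.1214763  0.07428469]
```

View pics/c4.png

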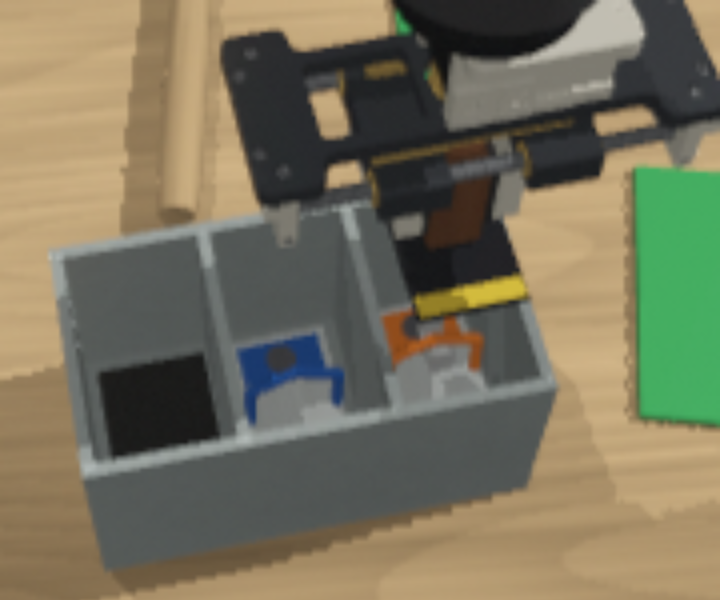

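The hook's toe is under the orange bail at (435,335). The force grew by 2.2 N and the bail rose about 3 mm, so the die hangs on the hook. Lifting straight up now.

```bash
python3 -m crank '{"delta_pos":[[-0.005,0,0],[-0.013,0,0],[-0.023,0,0],[-0.034,0,0],[-0.046,0,0],[-0.058,0,0],[-0.07,0,0],[-0.082,0,0],[-0.094,0,0],[-0.106,0,0],[-0.118,0,0],[-0.127,0,0]],"turn":[[0,0,0],[0,0,0],[0,0,0],[0,0,0],[0,0,0],[0,0,0],[0,0,0],[0,0,0],[0,0,0],[0,0,0],[0,0,0],[0,0,0]],"grip":[0,0,0,0,0,0,0,0,0,0,0,0]}'; python3 -m crank '{"delta_pos":[[-0.004,0,0],[-0.006,0,0],[-0.006,0,0],[-0.006,0,0],[-0.006,0,0],[-0.006,0,0]],"turn":[[0,0,0],[0,0,0],[0,0,0],[0,0,0],[0,0,0],[0,0,0]],"grip":[0,0,0,0,0,0]}';python3 -c "
from h import *
o=get_obs();print(o['force'],o['tool_pos'],o['joint_pos'].round(1));s=shot('scene','s5');c=cloud(s)
hsv=cv2.cvtColor(s['pixels'],cv2.COLOR_BGR2HSV);H,S=hsv[...,0],hsv[...,1];z=c[...,2]
m=(H>=3)&(H<=18)&(S>150)&(z>.1)&(z<.24)&(abs(c[...,0]-.57)<.08)&(abs(c[...,1]-.09)<.05);p=c[m];print(len(p),p.mean(0),p.min(0),p.max(0))
cv2.imwrite('pics/c5.png',cv2.resize(s['pixels'][170:340,235:465],(736,544)))
go([.523,.29,.31],8)
"
```

```text
clock: 9.45
tool_pos: [0.5653, 0.0888, 0.3087]
orientation: [-168.7, 89.9, 19.4]
force: [0.8, -0.5, -4.2]
opening: 0.0257
clock: 9.95
tool_pos: [0.5647, 0.0887, 0.3115]
orientation: [14.0, 89.9, -158.0]
force: [0.2, 0.1, -4.3]
opening: 0.0258
[ 0.22152136  0.10341869 -4.27281833] [0.56474974 0.08873373 0.31153991] [ 28.5   8.3  -4.7  -0.  -77.1  69.5]
364 [0.58252554 0.09128629 0.16733426] [0.53361682 0.06611883 0.15434579] [0.61608041 0.1188111  0.20568862]
dpos [ 0.0016 -0.2051  0.0134] turn [ 0.01  0.06 -0.02] dist 0.206
```

View pics/c5.png

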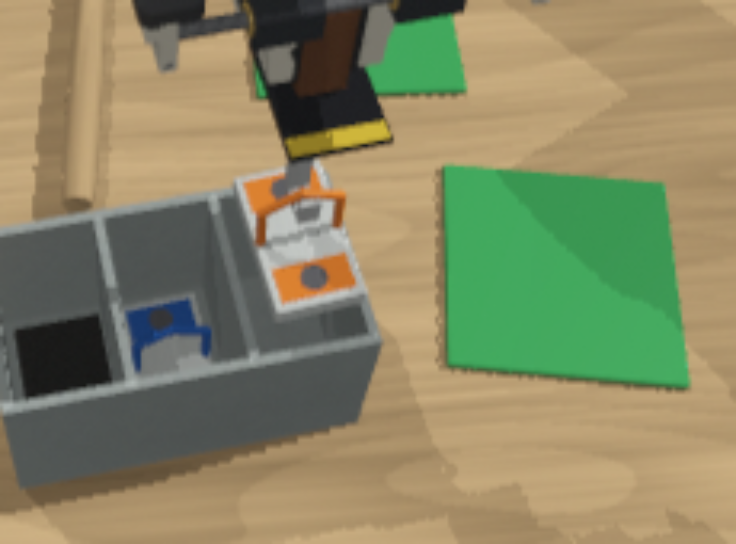

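The die hangs level on the hook, clear of the rack (bail at (300,215)). The blue die is still in its well. Carrying it gently to the mat.

```bash
python3 -m crank '{"delta_pos":[[0,-0.004,0],[0,-0.011,0.001],[0,-0.02,0.001],[0,-0.03,0.002],[0,-0.04,0.003],[0,-0.05,0.004],[0,-0.06,0.004],[0,-0.07,0.005],[0,-0.08,0.005],[0,-0.09,0.006],[0,-0.1,0.007],[0,-0.11,0.007]],"turn":[[0,0,0],[0,0,0],[0,0,0],[0,0,0],[0,0,0],[0,0,0],[0,0,0],[0,0,0],[0,0,0],[0,0,0],[0,0,0],[0,0,0]],"grip":[0,0,0,0,0,0,0,0,0,0,0,0]}'; python3 -m crank '{"delta_pos":[[0,-0.01,0],[0,-0.02,0.001],[0,-0.03,0.002],[0,-0.04,0.003],[0,-0.05,0.003],[0,-0.06,0.004],[0,-0.07,0.005],[0,-0.079,0.005],[0,-0.086,0.006],[0,-0.092,0.006],[0,-0.094,0.006],[0,-0.094,0.006]],"turn":[[0,0,0],[0,0,0],[0,0,0],[0,0,0],[0,0,0],[0,0,0],[0,0,0],[0,0,0],[0,0,0],[0,0,0],[0,0,0],[0,0,0]],"grip":[0,0,0,0,0,0,0,0,0,0,0,0]}';python3 -c "
from h import *
go([.524,.289,.174],8);o=get_obs();print(o['force'])"
```

```text
clock: 11.0
tool_pos: [0.5424, 0.1978, 0.3123]
orientation: [-54.1, 90.0, 134.0]
force: [0.4, 0.3, -4.1]
opening: 0.0258
clock: 12.0
tool_pos: [0.5236, 0.2895, 0.3121]
orientation: [35.0, 90.0, -136.9]
force: [0.2, -0.2, -4.2]
opening: 0.0259
dpos [ 0.1381  0.0005 -0.0003] turn [ 0.03  0.01 -0.01] dist 0.138
[ 0.2292646  -0.15464752 -4.21520495]
```

```bash
python3 -m crank '{"delta_pos":[[0.005,0,0],[0.014,0,0],[0.027,0,0],[0.042,0,0],[0.057,0,0],[0.072,0,0],[0.087,0,0],[0.1,0,0],[0.112,0,0],[0.12,0,0],[0.124,0,0],[0.124,0,0]],"turn":[[0,0,0],[0,0,0],[0,0,0],[0,0,0],[0,0,0],[0,0,0],[0,0,0],[0,0,0],[0,0,0],[0,0,0],[0,0,0],[0,0,0]],"grip":[0,0,0,0,0,0,0,0,0,0,0,0]}'; python3 -m crank '{"delta_pos":[[0.003,0,0],[0.006,0,0],[0.009,0,0],[0.012,0,0],[0.015,0,0],[0.018,0,0],[0.021,0,0],[0.025,0,0],[0.03,0,0],[0.036,0,0],[0.036,0,0],[0.036,0,0]],"turn":[[0,0,0],[0,0,0],[0,0,0],[0,0,0],[0,0,0],[0,0,0],[0,0,0],[0,0,0],[0,0,0],[0,0,0],[0,0,0],[0,0,0]],"grip":[0,0,0,0,0,0,0,0,0,0,0,0]}';python3 -c "
from h import *
o=get_obs();print(o['tool_pos'],o['force']);s=shot('scene','s6');c=cloud(s)
hsv=cv2.cvtColor(s['pixels'],cv2.COLOR_BGR2HSV);H,S=hsv[...,0],hsv[...,1];z=c[...,2]
m=(H>=3)&(H<=18)&(S>150)&(z>.015)&(z<.1)&(abs(c[...,0]-.53)<.08)&(abs(c[...,1]-.29)<.06);p=c[m];print(len(p),p.mean(0),p.min(0),p.max(0))
cv2.imwrite('pics/c6.png',cv2.resize(s['pixels'][180:320,330:490],(640,560)))
"
```

```text
clock: 13.0
tool_pos: [0.5233, 0.2883, 0.1871]
orientation: [35.1, 89.9, -136.9]
force: [-0.1, -0.2, -4.3]
opening: 0.0258
clock: 14.0
tool_pos: [0.5235, 0.2888, 0.1517]
orientation: [41.6, 89.9, -130.4]
force: [0.3, -0.0, -0.6]
opening: 0.0259
[0.52354796 0.28877729 0.1516877 ] [ 0.33641678 -0.02601646 -0.57745558]
255 [0.54138566 0.29108697 0.02937421] [0.49262075 0.26695288 0.01556955] [0.57536341 0.31952112 0.06917651]
```

View pics/c6.png

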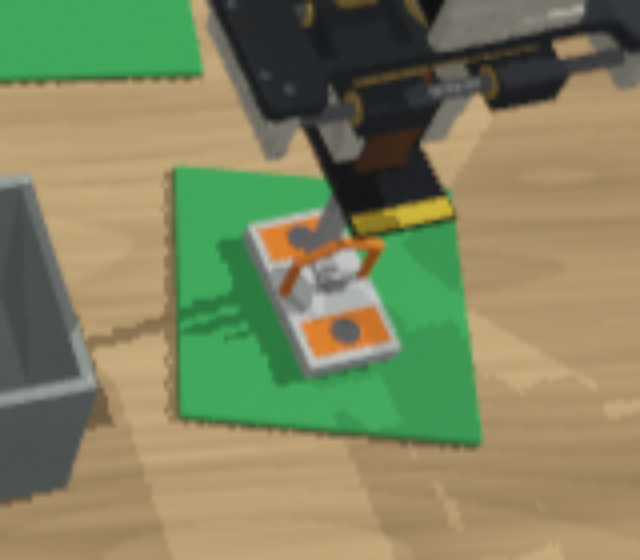

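The die is flat on the mat, near its middle (plate centre about (322,295)), and the toe hangs free inside the bail. Withdrawing backward, then up.

```bash
python3 -m crank '{"delta_pos":[[0,0,0.004],[0,0,0.008],[0,0,0.013],[0,0,0.018],[0,0,0.023],[0,0,0.03],[0,0,0.038],[0,0,0.046],[0,0,0.055],[0,0,0.055],[0,0,0.055]],"turn":[[0,0,0],[0,0,0],[0,0,0],[0,0,0],[0,0,0],[0,0,0],[0,0,0],[0,0,0],[0,0,0],[0,0,0],[0,0,0]],"grip":[0,0,0,0,0,0,0,0,0,0,0]}';python3 -c "
from h import *
o=get_obs();print(o['tool_pos'],o['force']);s=shot('scene','s7');c=cloud(s)
hsv=cv2.cvtColor(s['pixels'],cv2.COLOR_BGR2HSV);H,S=hsv[...,0],hsv[...,1];z=c[...,2]
m=(H>=3)&(H<=18)&(S>150)&(z>.015)&(z<.1)&(abs(c[...,0]-.53)<.08)&(abs(c[...,1]-.29)<.06);p=c[m];print(len(p),p.mean(0),p.min(0),p.max(0))
"
```

```text
clock: 14.97
tool_pos: [0.4687, 0.2815, 0.1526]
orientation: [-144.0, 90.0, 44.0]
force: [1.2, 1.1, -1.7]
opening: 0.0258
[0.46871526 0.28145196 0.15259911] [ 1.16516249  1.14019646 -1.68550663]
298 [0.5362487  0.2930331  0.02792242] [0.49257127 0.26716661 0.01634819] [0.5762918  0.31926209 0.06792819]
```

```bash
python3 -m crank '{"delta_pos":[[-0.02,0,0],[-0.05,0,0],[-0.085,0,0],[-0.12,0,0],[-0.127,0,0],[-0.127,0,0],[-0.127,0,0]],"turn":[[0,0,0],[0,0,0],[0,0,0],[0,0,0],[0,0,0],[0,0,0],[0,0,0]],"grip":[0,0,0,0,0,0,0]}';python3 -c "
from h import *
go([.4914,-.2805,.28],9)"
```

```text
clock: 15.6
tool_pos: [0.4691, 0.2814, 0.2788]
orientation: [-67.3, 90.0, 120.7]
force: [-0.4, -0.6, -3.7]
opening: 0.026
dpos [-0.0016  0.5595  0.0559] turn [-1.02  0.01  0.04] dist 0.562
```

```bash
python3 -c "
from h import *
for k in('scene','top'):
  s=shot(k,k[0]+'8');c=cloud(s)
  hsv=cv2.cvtColor(s['pixels'],cv2.COLOR_BGR2HSV);H,S=hsv[...,0],hsv[...,1];z=c[...,2]
  m=(H>=3)&(H<=18)&(S>150)&(z>.015)&(z<.1)&(abs(c[...,0]-.53)<.08)&(abs(c[...,1]-.29)<.06);p=c[m];print(len(p),p.mean(0),p.min(0),p.max(0))
print(get_obs()['force'])
"; python3 -m crank '{"delta_pos":[[-0.002,0.025,0.003],[-0.002,0.06,0.006],[-0.002,0.1,0.01],[-0.002,0.14,0.014],[-0.002,0.18,0.018],[-0.002,0.22,0.022],[-0.002,0.26,0.026],[-0.002,0.3,0.03],[-0.002,0.34,0.034],[-0.002,0.38,0.038],[-0.002,0.41,0.041],[-0.002,0.43,0.043]],"turn":[[0,0,0],[0,0,0],[0,0,0],[0,0,0],[0,0,0],[0,0,0],[0,0,0],[0,0,0],[0,0,0],[0,0,0],[-1,0,0],[-1,0,0]],"grip":[0,0,0,0,0,0,0,0,0,0,0,0]}';python3 -c "
from h import *
go([.4914,-.2805,.28],9)"
```

```text
294 [0.53575648 0.29265339 0.02785972] [0.49051062 0.26643404 0.01612482] [0.57551441 0.31919254 0.06858265]
40 [0.51420013 0.3063664  0.03624354] [0.49391777 0.28695563 0.0203253 ] [0.53383616 0.31538588 0.06121867]
[-0.23080663 -0.40528626 -1.48939576]
clock: 16.7
tool_pos: [0.4855, -0.1532, 0.2794]
orientation: [-3.5, 89.8, -174.5]
force: [0.3, 0.2, -1.8]
opening: 0.0255
dpos [-0.0006  0.1267  0.0139] turn [-0.05  0.18  0.01] dist 0.127
```

```bash
python3 -m crank '{"delta_pos":[[0,0.03,0.003],[0,0.06,0.006],[0,0.09,0.01],[0,0.115,0.012],[0,0.127,0.014],[0,0.127,0.014],[0,0.127,0.014],[0,0.127,0.014]],"turn":[[0,0,0],[0,0,0],[0,0,0],[0,0,0],[0,0,0],[0,0,0],[0,0,0],[0,0,0]],"grip":[0,0,0,0,0,0,0,0]}';python3 -c "
from h import *
go([.4914,-.2805,.1273],9)
s=shot('scene','s9')
c=cloud(s);z=c[...,2];Tz=get_obs()['tool_pos'][2]
m=(z>Tz-.0185)&(z<Tz-.008)&(abs(c[...,0]-.5)<.06)&(abs(c[...,1]+.28)<.04);p=c[m];print(cv2.minAreaRect((p[:,:2]*1000).astype(np.float32)),p[:,2].mean())
s=load('s0');c=cloud(s);z=c[...,2]
m=(z>.1108)&(z<.12)&(abs(c[...,0]-.5)<.06)&(abs(c[...,1]+.28)<.04);hsv=cv2.cvtColor(s['pixels'],cv2.COLOR_BGR2HSV)
m&=(hsv[...,2]<90)|((hsv[...,1]>120)&(hsv[...,0]>18)&(hsv[...,0]<35));p=c[m];print('start',cv2.minAreaRect((p[:,:2]*1000).astype(np.float32)))
cv2.imwrite('pics/c9.png',load('s9')['pixels'][120:330,60:280].repeat(2,0).repeat(2,1))"
```

```text
clock: 17.37
tool_pos: [0.4923, -0.2774, 0.2804]
orientation: [-33.3, 89.9, 155.7]
force: [-0.0, 0.3, -1.4]
opening: 0.0259
dpos [0.1531 0.0031 0.0012] turn [0.   0.07 0.05] dist 0.153
((501.4912109375, -274.184814453125), (73.94590759277344, 52.19334030151367), 8.504199028015137) 0.26634511718258386
start ((500.2384033203125, -278.6899108886719), (74.87345886230469, 51.730228424072266), 9.355408668518066)
```

View pics/c9.png

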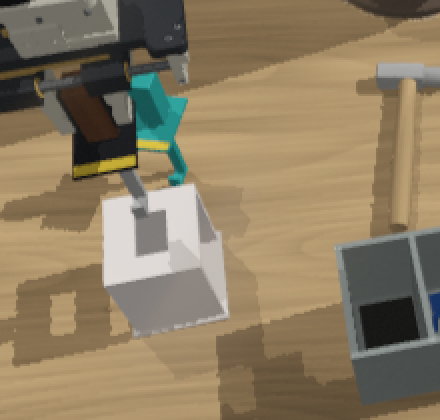

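The hook hangs above its stand hole (150,225 in crop). The guard's offset from the start is within about 4 mm and I'm correcting it. Lowering.

```bash
python3 -m crank '{"delta_pos":[[0,0.002,0.001],[0,0.002,0.001],[0.02,0.002,0.001],[0.04,0.002,0.001],[0.06,0.002,0.001],[0.08,0.002,0.001],[0.1,0.002,0.001],[0.12,0.002,0.001],[0.136,0.002,0.001],[0.144,0.002,0.001],[0.144,0.002,0.001],[0.144,0.002,0.001]],"turn":[[0,0,0],[0,0,0],[0,0,0],[0,0,0],[0,0,0],[0,0,0],[0,0,0],[0,0,0],[0,0,0],[0,0,0],[0,0,0],[0,0,0]],"grip":[0,0,0,0,0,0,0,0,0,0,0,0]}';python3 -c "
from h import *
go([.4914,-.2805,.1273],9);print(get_obs()['force'],get_obs()['tool_pos'])"
```

```text
clock: 18.42
tool_pos: [0.4922, -0.2801, 0.1377]
orientation: [89.5, 90.0, -81.4]
force: [0.7, -0.5, -0.7]
opening: 0.0259
dpos [0.0104 0.0002 0.0009] turn [ 0.04  0.   -0.02] dist 0.01
[ 0.66405335 -0.45138202 -0.69864512] [ 0.49224295 -0.28011242  0.13770856]
```

```bash
python3 -m crank '{"delta_pos":[[0.003,0,0.001],[0.006,0,0.001],[0.008,0,0.001],[0.0095,0,0.001],[0.0095,0,0.001],[0.0095,0,0.001]],"turn":[[0,0,0],[0,0,0],[0,0,0],[0,0,0],[0,0,0],[0,0,0]],"grip":[0,0,0,0,0,0]}';python3 -c "
from h import *
go([.4914,-.2805,.1273],9);print(get_obs()['force'],get_obs()['tool_pos'])"
```

```text
clock: 18.92
tool_pos: [0.4909, -0.2804, 0.1278]
orientation: [138.7, 90.0, -32.3]
force: [0.3, -0.4, -1.0]
opening: 0.0257
dpos [ 0.0005  0.0002 -0.0004] turn [ 0. -0. -0.] dist 0.001
[ 0.26121416 -0.44151665 -0.98353818] [ 0.49094169 -0.28041507  0.1278388 ]
```

Back at the start height, within 1 mm. Opening the gripper.

```bash
python3 -m crank '{"delta_pos":[[0,0,0],[0,0,0],[0,0,0],[0,0,0],[0,0,0],[0,0,0],[0,0,0],[0,0,0],[0,0,0],[0,0,0],[0,0,0],[0,0,0]],"turn":[[0,0,0],[0,0,0],[0,0,0],[0,0,0],[0,0,0],[0,0,0],[0,0,0],[0,0,0],[0,0,0],[0,0,0],[0,0,0],[0,0,0]],"grip":[1,1,1,1,1,1,1,1,1,1,1,1]}'; python3 -m crank '{"delta_pos":[[-0.01,0,0],[-0.03,0,0],[-0.06,0,0],[-0.1,0,0],[-0.14,0,0],[-0.17,0,0],[-0.17,0,0],[-0.17,0,0],[-0.17,0,0]],"turn":[[0,0,0],[0,0,0],[0,0,0],[0,0,0],[0,0,0],[0,0,0],[0,0,0],[0,0,0],[0,0,0]],"grip":[1,1,1,1,1,1,1,1,1]}';python3 - <<'E'
from h import *
s=shot('scene','s10');c=cloud(s);z=c[...,2];hsv=cv2.cvtColor(s['pixels'],cv2.COLOR_BGR2HSV);H,S=hsv[...,0],hsv[...,1]
m=(z>.1108)&(z<.12)&(abs(c[...,0]-.5)<.06)&(abs(c[...,1]+.28)<.04)&((hsv[...,2]<90)|((S>120)&(H>18)&(H<35)))
print('guard',cv2.minAreaRect((c[m][:,:2]*1000).astype(np.float32)))
m=(z>.17)&(z<.185)&(abs(c[...,0]-.49)<.04)&(abs(c[...,1]+.28)<.04);p=c[m];print('handle',len(p),cv2.minAreaRect((p[:,:2]*1000).astype(np.float32)) if len(p) else '')
for nm,lo,hi,y in(('orange',3,18,.29),('blue',100,125,.02)):
    m=(H>=lo)&(H<=hi)&(S>110)&(z>.045)&(z<.1)&(abs(c[...,1]-y)<.05)&(c[...,0]>.48)&(c[...,0]<.65);p=c[m];print(nm,len(p),p.mean(0),p.max(0))
m=(H>=3)&(H<=18)&(S>150)&(z>.01)&(z<.03)&(abs(c[...,1]-.29)<.06)&(abs(c[...,0]-.53)<.06);p=c[m];print('plate z',p[:,2].min(),p[:,2].max(),cv2.minAreaRect((p[:,:2]*1000).astype(np.float32)))
cv2.imwrite('pics/c10.png',s['pixels'])
E
```

```text
clock: 19.92
tool_pos: [0.4909, -0.2804, 0.1277]
orientation: [150.3, 90.0, -20.6]
force: [0.1, -0.2, -0.4]
opening: 0.0872
clock: 20.67
tool_pos: [0.4906, -0.2802, 0.298]
orientation: [-144.6, 90.0, 44.4]
force: [-0.4, -0.2, -1.1]
opening: 0.0879
guard ((499.2724609375, -277.28985595703125), (74.54251861572266, 51.69481658935547), 9.217947959899902)
handle 176 ((491.0833435058594, -278.67620849609375), (29.445037841796875, 25.959672927856445), 10.881094932556152)
orange 60 [0.53562888 0.29075274 0.05866711] [0.54159892 0.31832275 0.06868623]
blue 67 [0.58640608 0.01781993 0.05877806] [0.59245725 0.04331024 0.06859252]
plate z 0.01679744911146186 0.02882904520442664 ((533.6590576171875, 292.0149230957031), (81.1920166015625, 48.98388671875), 6.431394577026367)
```

View pics/c10.png

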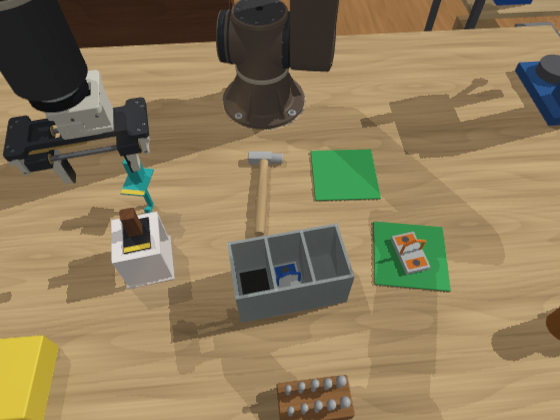

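The orange die lies flat on the left mat at (410,252). The blue die is in its well at (288,272), the hook is back upright in its stand at (137,235), and the arm is clear above everything.

```bash
python3 -c "
from plant import *
close_job()"
```

```text
the job is handed in; nothing more can be done
```

The orange die is on the chosen mat and the hook is back in its stand. I handed the job in at about 20.7 s of the 64 s allowed; no verdict was reported.

I took the wooden hook from its stand and slid its toe under the orange bail inside the well. I lifted the die to about 0.172 m at its centre, from the arm pose and hook sizes; the limit was 0.153 m. It hung there with about 2.2 N on the hook. I then set it on the leftmost mat, slid the hook out backward and put it back in its stand.

The last checks were from camera depth, good to about 2 mm:

| Item | Result | Limit |
|---|---|---|
| Orange die, distance from mat centre | about 1 mm, lying flat | 50 mm |
| Hook, distance from its start | about 2 mm, upright | 22 mm |
| Blue die, movement | under 1 mm | 30 mm |
| Gripper | open, about 10 cm above the hook, touching nothing | no contact |

None of these final checks failed. Two force readings after setting the die down looked odd (-0.6 N, then -3.7 N while lifting away). The pictures then showed the die had not moved and was free of the hook, so I put those readings down to motion noise.

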